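# Start the hand screw of a vial transport block

### The job

Get the vial transport block ready for the road: swing its standing keeper plate over onto the vials until it lies fully shut, then take the hand screw from its rest and stand it in the threaded boss, through the open slot of the plate. Resting on the thread and without forcing it, turn the screw backward (counter-clockwise from above) over the lip of the thread until you feel it drop, then forward (clockwise) one turn, and finish while still holding it there by its knob, started and upright, keeper shut; leave the loose things round about where they are.

Things in the scene. Friction and masses are not known exactly. Their poses are not given: they have to be found in the camera images.
- block: vial transport block, fixed: grey base, aluminium block 45 mm high with eight vials standing 60 mm high; at its front (-x) a threaded steel boss, a tube of 41 mm outer diameter. Origin on the table under it; x points from the boss to the hinge (away from the robot at yaw 0), y along the hinge, z up. Boss axis at x -47, y 0 mm; screw rest (40 mm tube, 44 mm high) at x -20, y +100 mm
- boss (a point): centre of the boss's mouth, 60 mm above the table; axes as the block. Inside: right-hand round thread, pitch 7 mm, clear opening 20.4 mm; its upper lip is on the block's +y side, 3 mm below the mouth, and it runs down clockwise (from above) for 2.75 turns; then a guide bore of the same 20.4 mm from 26 to 52 mm below the mouth
- rest (a point): floor of the screw rest, on its axis, 12 mm above the table, where the screw's tip stands; the tube above it is about 31 mm inside, 32 mm deep; plain, no thread
- keeper (a joint): angle of the keeper plate, rad: 0 fully shut (flat over the vials, top face 65 mm above the table), 1.8 to 2.0 at the start (standing, leaning away from the robot), stop at 2.1. Friction hinge, about 0.1 Nm: stays where left. Steel plate 4 mm thick, 110 mm wide, 118 mm from hinge to free edge; an open slot 34 mm wide in the middle of the free edge leaves two prongs 38 mm wide
- keeper_hinge (a point): middle of the hinge axis, at the block's x +58, y 0, 63 mm above the table; axis along the block's y; point axes turn with the plate: its -x runs from the hinge to the free edge, z is the normal of its outer face (up when shut)
- keeper_edge (a point): middle of the free edge of the prong on the block's -y side, 118 mm from the hinge axis and 35.5 mm to the -y side; axes as the plate's
- clamp_screw: loose steel hand screw, 90 mm long, 0.16 kg, upright in the rest; origin at the centre of its tip, z toward the knob. From the tip: guide pin 18.6 mm wide, tapered over its last 7 mm; 1.25 turns of round right-hand thread (28 mm over crests, pitch 7 mm) from 25 to 36 mm; collar 38 mm wide from 56 mm; round black ribbed knob 40 mm wide from 67 to 89 mm, to hold and turn it by. Does not unwind when let go
- thread_end (a point): lower end of the screw's thread, 26 mm above the tip, 12.6 mm out along the screw's x axis. On the lip of the boss's thread the screw's tip is 28 mm below the boss's mouth. Turning backward it climbs up to the lip; as this point passes the lip (from the block's +x to its -x side, at +y) it drops by 7 mm to 35 mm; one turn forward: 42 mm
- loose_vial_a: small stoppered vial 22 mm wide, 41 mm high, standing loose; leave it
- loose_vial_b: larger stoppered vial 27 mm wide, 51 mm high, standing loose; leave it
- pack_a: flat sealed syringe pack 48x176x16 mm lying on the table; leave it
- pack_b: flat sealed syringe pack 47x176x15 mm lying on the table; leave it
- tally_counter: round hand counter 62x47x21 mm; leave it
There are look-alikes about, which are no part of the job. What is shaped like the clamp_screw but blue or yellow is not meant.

How it is judged (in metres and radians):
On the way, in this order (a step that is already met when the one before it is completed fails the run):
1. the keeper plate is fully shut (value of joint keeper below 0.05 rad), for 0.1 s.
2. the screw rests in the boss on the first lip of the thread, its thread end within the last 60 degrees before the lip, keeper shut (z of clamp_screw in the frame of boss between -0.0315 and -0.0265 m and horizontal distance between clamp_screw and boss below 0.003 m and x of thread_end in the frame of boss above 0 m and y of thread_end in the frame of boss above 0.006 m and contact force between clamp_screw and block above 0.3 N and value of joint keeper below 0.05 rad), for 0.05 s.
3. turned backward over the lip, the screw has dropped one pitch, its thread end just past the lip (z of clamp_screw in the frame of boss between -0.0375 and -0.0328 m and x of thread_end in the frame of boss below 0 m and y of thread_end in the frame of boss above 0 m and contact force between clamp_screw and block above 0.3 N), for 0.05 s.
At the end, for the whole second after the job is handed in: The fingers hold the screw's knob (over 3 N) and the screw stands still in the boss about one turn past the drop (origin 40 to 44.5 mm below the boss's mouth, i.e. 0.7 to 1.35 turns in), within 2.5 mm of its axis, tilted under 0.08 rad, pressed with under 40 N; keeper shut (under 0.05 rad) (z of clamp_screw in the frame of boss between -0.0445 and -0.04 m and horizontal distance between clamp_screw and boss below 0.0025 m and angle between clamp_screw's own z axis and vertical below 0.08 rad and contact force between the fingers and clamp_screw above 3 N and value of joint keeper below 0.05 rad and linear speed of clamp_screw below 0.02 m/s and contact force between clamp_screw and block below 40 N); the arm keeps its last pose, push and grip.
It fails at once if the screw is forced into the boss (over 80 N) (contact force between clamp_screw and block above 80 N and horizontal distance between clamp_screw and boss below 0.03 m).
It fails at once if a loose thing round about is shifted by over 30 mm or knocked over (distance of any of loose_vial_a, loose_vial_b, pack_a, pack_b, tally_counter from where it was at the start of the episode above 0.03 m or angle between any of loose_vial_a, loose_vial_b's own z axis and vertical above 0.5 rad).
It also fails if it takes over 72 s, if anything falls off the work surface, if the arm or the gripper's body presses on something with over 40 N, if the wrist force passes 120 N, or if a joint passes its speed limit or range.

### The arm

A 6-joint arm with a two-finger parallel gripper is mounted at the origin on a cart in front of the work surface, level with it; the furniture and walls round the work are solid. World frame = base frame: x ahead of the robot, y to its left, z up, the work surface at z = 0. Lengths are in mm, angles in rad, forces in N, time in s.
With the tool pointing down it reaches from about 275 to 725 mm from the base axis. Payload 15.9 kg.
Tool frame: the origin (TCP) lies at the very end of the fingers, on their centre line; the grasp point (between the pads) lies 19 mm behind it; x points along the fingers, z is the direction in which the jaws open and shut, and the axes are right-handed (so a half turn about x gives the same grasp; the last joint's range is limited). The gripper opens to 85 mm and grips with 20 to 120 N. Pads are 22 mm wide; open, the fingers measure 114 mm over their backs; the gripper's body (76 mm by 85 mm) begins 54 mm behind the grasp point. The pads swing forward as they close: fully open they stand 13 mm farther back than shut.
Start: joints at [-1.342, 0.213, -0.034, 1.323, 0, 1.571], TCP at [113.399, -486.956, 231.306] pointing down, gripper open.
Joint ranges: [-2.98, 2.98], [-0.74, 1.72], [-1.14, 1.35], [-2.1, 2.04], [-1.57, 1.44], [-3.14, 3.14]. Speed limits (rad/s): [1.89, 1.89, 2.39, 2.57, 3.14, 3.14].

### API

Orientations are given as a 3x3 rotation matrix whose columns are the frame's x, y, z axes.
In Python, from rig import * gives the robot as it stands. The module is installed in compiled form; this text tells all that it offers.
- The arm moves only by the shell command python3 -m creep 'ROWS' [FORCE]. ROWS is JSON, a list that holds one entry, the list of rows, each a list of 7 numbers: the shift along the world's x, y, z in m, then the turn, a rotation vector about the world's x, y, z in rad, then the opening, from 0 (shut) to 1 (fully open). In form: [[[dx, dy, dz, rx, ry, rz, fingers], ...]]. A call has 1 to 12 rows; each row is the pose to reach, as a shift and turn from the pose measured when the call began; what a row does not reach only later rows make up. A row lasts 1/8 s, in which the tool goes at most 62.5 mm and 10.7 degrees, less where a joint would pass 70% of its speed; a pose out of reach is approached as far as the arm can. A call with a gripper value outside its range is refused whole. The fingers move at their own pace and stop on an object; FORCE is the grip in N (left out, the last holds). Time passes only in rows, so rows that repeat a pose let the fingers close. It gives the time, the measured TCP pose, the force and the opening at its end, in the units of the state.
- get_state(): the state, without advancing time (a new reading comes with each control period).
- read_camera(name): name is "side" or "top"; returns the picture (384x512x3 uint8, red, green, blue); there is no depth.
- calibration(name): a dict with "fovy" (degrees; the focal length in pixels is half the picture's height over the tangent of half this angle, whatever the lens; pixels are square), "cx", "cy" (the principal point, pixels), "R" (3x3) and "t" (3): a world point X has camera coordinates R X + t. Camera axes: x right, y down, z forward; pixel columns grow to the right and rows downward; lengths in mm; the calibration is good to about 2 mm. A picture is of the moment at which its call begins. calibration takes no time and is no camera call.
- finish_job(): hands the job in, once; it reports no verdict.
Trained networks look in the newest picture that a camera, given by its name, has taken for a name from the list of things; names that differ only in an ending like _2 or _b are one class to them, and where a whole thing is asked for, a point or a joint stands for the part that bears it (a point fixed in the world has none). Each returns a list of dicts, best first, with "p" (0 to 1); they miss things now and then, are a little off and sometimes report something else, mostly with a low value. They report only what shows in the picture. A call takes as long as a camera call. They do not tell look-alikes from the thing itself.
- silhouettes(camera, thing): "region" (384x512 bool, what is visible of it) and "bbox" ([left, top, width, height] in pixels, round what is visible of it).
The state is a dict: "t": time; "joint_positions": joint angles; "qd": joint speeds; "effort": joint torques, N m; "eef_pos": TCP position; "orientation": TCP orientation; "wrist_force": force on the tool from outside, world axes, zero at the start; "ft_torque": the same for the moment, N m; "grip_width": finger opening in mm.
Only numpy, scipy, OpenCV 4.12 (cv2) and the standard library are available. Lean on these libraries where they do the work, as an engineer would, in place of code of your own. Each camera call takes 0.05 s, during which the arm holds its last target.

## Working session

There is one attempt and no reset: what is moved stays moved. The work goes in short steps, Python scripts to look and compute and a shell command to move; the robot and the scene stay as the last step left them, time stands still between calls to the robot, and variables do not carry over. Pictures are saved under pics/ and viewed, and the job is handed in when it is done.

```bash
ls; mkdir -p pics; python3 - <<'E'
from rig import *
import cv2,numpy as np
for n in("top","side"):
    im=read_camera(n); cv2.imwrite(f"pics/{n}0.png",im[:,:,::-1]); print(n,calibration(n))
print(get_state())
E
```

```text
pics
top {'fovy': 42.73160799639386, 'cx': 251.78219133199718, 'cy': 199.8658597721466, 'R': array([[-0.02039532, -0.9997901 ,  0.00194851],
       [-0.99321447,  0.02003792, -0.11455785],
       [ 0.11449476, -0.00427174, -0.99341467]]), 't': array([ 294.67665218,  518.77329809, 1122.0908102 ])}
side {'fovy': 51.63608964889767, 'cx': 250.3450214467804, 'cy': 189.64893420743755, 'R': array([[ 0.9994439 , -0.02620804,  0.02061619],
       [ 0.00896357, -0.38435168, -0.92314324],
       [ 0.03211764,  0.92281467, -0.38390303]]), 't': array([-530.23673642,  147.49314797,  591.51448653])}
{'t': 0.1, 'joint_positions': array([-1.34201629e+00,  2.13324736e-01, -3.49823652e-02,  1.32349062e+00,
        2.25732255e-05,  1.57081295e+00]), 'qd': array([ 0.00138993, -0.00084953,  0.00107454,  0.00224236, -0.00064253,
        0.00115718]), 'effort': array([ 2.16252665e-03, -6.87250471e+01,  4.87803018e+01,  1.21727830e-02,
       -2.56551202e-04, -2.99578431e-06]), 'eef_pos': array([ 113.3337869 , -486.67864073,  230.8623047 ]), 'orientation': array([[-2.05121611e-04,  9.73947569e-01,  2.26773213e-01],
       [ 9.80425141e-04,  2.26773305e-01, -9.73947076e-01],
       [-9.99999498e-01,  2.25565666e-05, -1.00139879e-03]]), 'wrist_force': array([ 0.37902348,  0.14697772, -0.54121422]), 'ft_torque': array([ 0.03065958, -0.0266698 , -0.02934738]), 'grip_width': 85.43415468427136}
```

View pics/top0.png

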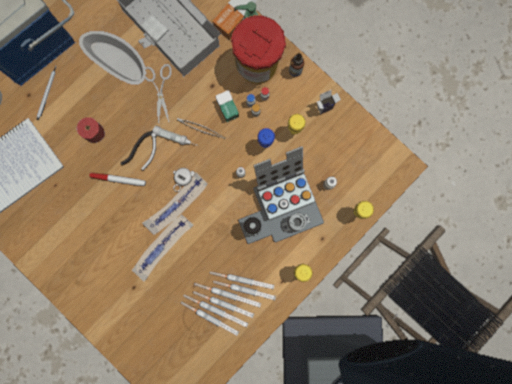

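View pics/side0.png

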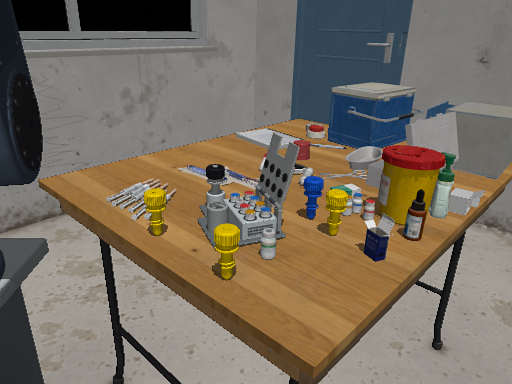

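```bash
cat > h.py <<'E'
from rig import *
import cv2,numpy as np
def cam(n):
    c=calibration(n); f=192/np.tan(np.radians(c["fovy"])/2); return f,c["cx"],c["cy"],np.array(c["R"]),np.array(c["t"])
def proj(n,X):
    f,cx,cy,R,t=cam(n); p=np.atleast_2d(X)@R.T+t; return np.c_[cx+f*p[:,0]/p[:,2],cy+f*p[:,1]/p[:,2]]
def ray(n,u,v):
    f,cx,cy,R,t=cam(n); return -R.T@t, R.T@np.array([(u-cx)/f,(v-cy)/f,1])
def atz(n,u,v,z):
    o,d=ray(n,u,v); return o+d*(z-o[2])/d[2]
def snap(n,box,fn,s=5,pts=None):
    im=read_camera(n); save(im,box,fn,s,pts,n); return im
def save(im,box,fn,s=5,pts=None,n=None):
    l,t,w,h=box; o=cv2.resize(im[t:t+h,l:l+w,::-1],None,fx=s,fy=s,interpolation=cv2.INTER_CUBIC)
    if pts is not None:
        for p in proj(n,pts): cv2.drawMarker(o,(int((p[0]-l+.5)*s),int((p[1]-t+.5)*s)),(0,255,0),cv2.MARKER_CROSS,12,1)
    cv2.imwrite("pics/"+fn,o)
E
python3 - <<'E'
from h import *
snap("top",(225,140,120,105),"topz.png",6)
snap("side",(190,110,120,150),"sidez.png",4)
for n in("top","side"):
  for th in("block","clamp_screw","keeper","loose_vial_a","pack_a","tally_counter"):
    for d in silhouettes(n,th)[:6]:
        ys,xs=np.nonzero(d["region"]); print(n,th,round(d["p"],2),d["bbox"],xs.mean().round(1),ys.mean().round(1))
E
```

```text
top block 0.78 [238.8, 145.8, 85.0, 98.1] 282.8 198.8
top block 0.4 [174.2, 164.5, 18.7, 22.5] 183.0 175.9
top clamp_screw 0.74 [354.8, 198.8, 21.2, 21.0] 363.1 209.2
top clamp_screw 0.65 [298.5, 261.7, 15.4, 19.9] 302.2 271.6
top clamp_screw 0.64 [243.8, 216.5, 15.5, 18.7] 251.4 225.2
top clamp_screw 0.62 [258.7, 126.8, 14.7, 22.7] 265.1 137.1
top clamp_screw 0.56 [289.2, 113.6, 12.2, 18.6] 295.7 123.1
top keeper 0.88 [253.3, 145.9, 46.2, 39.3] 278.3 167.5
top pack_a 0.92 [132.9, 215.0, 57.4, 64.4] 160.9 245.3
top pack_a 0.55 [142.7, 174.7, 63.1, 59.7] 175.4 204.6
top tally_counter 0.85 [173.9, 168.4, 17.6, 16.5] 182.7 175.6
side block 0.86 [197.0, 132.8, 101.5, 111.2] 255.1 198.7
side clamp_screw 0.95 [304.7, 174.0, 19.1, 45.0] 312.3 193.8
side clamp_screw 0.91 [325.1, 188.0, 22.8, 49.4] 335.3 208.2
side clamp_screw 0.9 [143.0, 186.0, 22.5, 48.7] 155.4 207.6
side clamp_screw 0.79 [206.0, 165.8, 16.9, 29.7] 215.2 177.0
side clamp_screw 0.66 [213.5, 223.9, 24.8, 57.3] 226.5 246.5
side keeper 0.84 [256.1, 134.1, 44.9, 71.5] 277.7 170.0
side loose_vial_a 0.86 [259.7, 226.6, 18.8, 33.6] 268.2 243.1
side pack_a 0.6 [222.9, 166.4, 33.6, 21.6] 240.5 178.6
side pack_a 0.58 [179.8, 166.6, 50.5, 18.7] 200.1 172.4
```

View pics/topz.png

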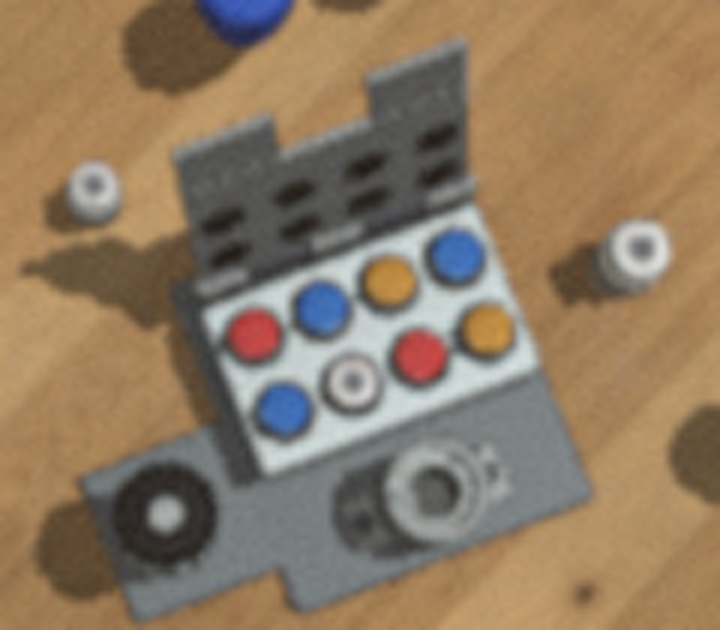

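View pics/sidez.png

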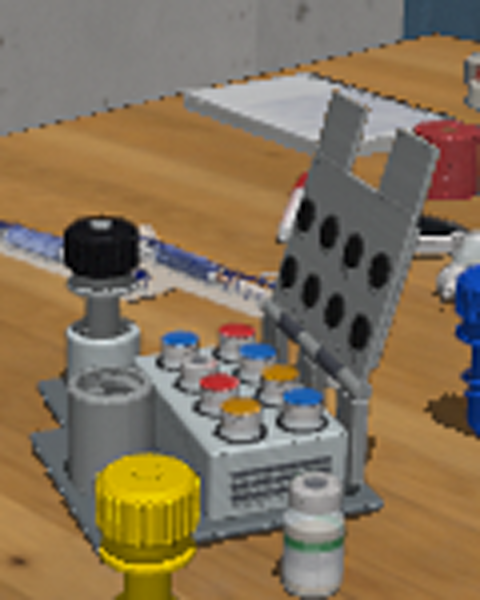

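```bash
cat > fit.py <<'E'
from h import *
from scipy.optimize import least_squares
T=lambda c:(225+(c[0]+.5)/6-.5,140+(c[1]+.5)/6-.5)
S=lambda c:(190+(c[0]+.5)/4-.5,110+(c[1]+.5)/4-.5)
obs=[("top",(-47,0,60),T((434,491))),("top",(-20,100,101),T((165,512))),("top",(58,0,63),T((337,237))),
("side",(-47,0,60),S((111,385))),("side",(-20,100,56),S((104,337))),("side",(-20,100,101),S((102,228)))]
def tr(p,L):
    c,s=np.cos(p[2]),np.sin(p[2]); return np.array([p[0]+c*L[0]-s*L[1],p[1]+s*L[0]+c*L[1],L[2]])
def res(p): return np.concatenate([proj(n,tr(p,L))[0]-o for n,L,o in obs])
if __name__=="__main__":
    r=least_squares(res,[450,0,0.3]); print(r.x, r.fun.round(1).reshape(-1,2))
    for n in("top","side"):
        for nn,L,o in obs:
            if nn=="top"==n: print(atz(n,*o,L[2]).round(1))
    p=r.x
    for k,L in dict(boss=(-47,0,60),rest=(-20,100,12),hinge=(58,0,63)).items(): print(k,tr(p,L).round(1))
    f=p
    for a in(1.7,1.8,1.9,2.0,2.1):
        for y in(-36.5,36.5):
            L=(58-118*np.cos(a),y,63+118*np.sin(a)); print(a,y,tr(p,L).round(1),proj("top",tr(p,L)).round(1),proj("side",tr(p,L)).round(1))
E
python3 fit.py
```

```text
[5.1525693e+02 1.9487289e+02 3.5878647e-01] [[ 1.9 -0.7]
 [ 1.5 -0.1]
 [ 0.7 -1. ]
 [-0.3 -1.5]
 [-0.7 -8.1]
 [-0.5 -0.9]]
[469.8 182.7  60. ]
[461.3 284.9 101. ]
[567.3 217.   63. ]
boss [471.2 178.4  60. ]
rest [461.4 281.5  12. ]
hinge [569.6 215.2  63. ]
1.7 -36.5 [596.6 186.4 180. ] [[298.6 155.8]] [[286.4 142.4]]
1.7 36.5 [571.  254.8 180. ] [[265.8 168.8]] [[269.5 132.6]]
1.8 -36.5 [607.5 190.5 177.9] [[296.4 150.9]] [[292.1 143. ]]
1.8 36.5 [581.8 258.8 177.9] [[263.6 163.8]] [[274.8 133.2]]
1.9 -36.5 [618.1 194.5 174.7] [[294.2 146.3]] [[297.5 144.2]]
1.9 36.5 [592.5 262.8 174.7] [[261.5 159.1]] [[279.9 134.4]]
2.0 -36.5 [628.4 198.3 170.3] [[292.  141.9]] [[302.6 146. ]]
2.0 36.5 [602.7 266.7 170.3] [[259.5 154.7]] [[284.8 136.1]]
2.1 -36.5 [638.2 202.  164.9] [[289.9 138. ]] [[307.4 148.3]]
2.1 36.5 [612.5 270.3 164.9] [[257.6 150.6]] [[289.3 138.3]]
```

```bash
sed -i 's/(-20,100,56)/(-20,100,44)/' fit.py; python3 fit.py | head -14; python3 - <<'E'
from h import *
im=read_camera("top");save(im,(235,130,100,110),"k.png",5)
# knob triangulation, vials
def tri(a,b):
    oa,da=ray("top",*a);ob,db=ray("side",*b)
    s=np.linalg.lstsq(np.c_[da,-db],ob-oa,rcond=None)[0]; A=oa+da*s[0];B=ob+db*s[1];return (A+B)/2,np.linalg.norm(A-B)
from fit import T,S
print("boss",tri(T((434,491)),S((111,385))))
print("knob",tri(T((165,512)),S((102,228))))
print("vialR",tri(T((640,248)),S((316,482))))
for nm,uv,z in (("yellow",(303,273),89),("vialL",T((94,186)),45),("yellow2",(364,209),89),("blue",(266,137),89),("yellow3",(296,123),89),("pack_near",(161,245),15),("pack",(175,204),15)):print(nm,atz("top",*uv,z).round())
E
```

```text
[5.14926119e+02 1.96040878e+02 3.52844878e-01] [[ 1.2 -0.5]
 [ 0.9 -0.2]
 [ 0.4 -0.9]
 [-0.5 -1.8]
 [-0.5 -3.2]
 [-0.3 -1.1]]
[469.8 182.7  60. ]
[461.3 284.9 101. ]
[567.3 217.   63. ]
boss [470.8 179.8  60. ]
rest [461.6 283.   12. ]
hinge [569.4 216.1  63. ]
1.7 -36.5 [596.2 187.1 180. ] [[298.3 156. ]] [[286.2 142.3]]
1.7 36.5 [571.  255.6 180. ] [[265.3 168.8]] [[269.5 132.5]]
boss (array([470.81680079, 182.2462005 ,  55.02062233]), np.float64(1.4152097201688474))
knob (array([461.79311447, 284.88296708,  97.88451048]), np.float64(0.6793324621463901))
vialR (array([563.26505151,  99.05693784,  48.56592815]), np.float64(0.627475872870213))
yellow [355. 176.  89.]
vialL [592. 310.  45.]
yellow2 [492.  36.  89.]
blue [660. 249.  89.]
yellow3 [691. 181.  89.]
pack_near [424. 500.  15.]
pack [520. 466.  15.]
```

```bash
python3 -m creep '[[[0.06,0.06,0.02,0,0,0.15,0],[0.11,0.12,0.02,0,0,0.3,0],[0.16,0.18,0.02,0,0,0.45,0],[0.21,0.24,0.02,0,0,0.6,0],[0.26,0.3,0.02,0,0,0.75,0],[0.3,0.36,0.02,0,0,0.9,0],[0.35,0.42,0.02,0,0,1.05,0],[0.39,0.48,0.02,0,0,1.2,0],[0.43,0.54,0.02,0,0,1.35,0],[0.47,0.6,0.02,0,0,1.5,0],[0.5,0.65,0.02,0,0,1.6,0],[0.524,0.691,0.02,0,0,1.69,0]]]' 20; python3 -c "
from rig import *
print(get_state())"
```

```text
t: 2.35
eef_pos: [572.9, 104.6, 251.3]
orientation: [[0.0, -0.344, 0.939], [-0.0, 0.939, 0.344], [-1.0, -0.0, 0.0]]
wrist_force: [0.7, -0.6, 0.2]
grip_width: -0.2
{'t': 2.35, 'joint_positions': array([ 1.80719917e-01,  3.87909442e-01,  2.54027320e-01,  1.43647826e+00,
       -1.38621086e-04,  1.40016153e+00]), 'qd': array([ 6.66989233e-01,  7.21515686e-01,  1.02360457e+00,  2.94684313e-01,
       -2.03618948e-04, -4.22023316e-02]), 'effort': array([ -4.07569394, -94.23431396,  39.70223308,  -1.09345313,
         0.29384611,   0.1182851 ]), 'eef_pos': array([572.89993002, 104.63201089, 251.33830968]), 'orientation': array([[ 4.53761627e-04, -3.44169999e-01,  9.38907240e-01],
       [-5.80076432e-05,  9.38907326e-01,  3.44170058e-01],
       [-9.99999895e-01, -2.10634962e-04,  4.06075626e-04]]), 'wrist_force': array([ 0.70706383, -0.57158523,  0.21957327]), 'ft_torque': array([-0.03022652, -0.04067298, -0.04992277]), 'grip_width': -0.15989871583592083}
```

```bash
python3 -m creep '[[[0.035,0.05,0,0,0,0,0],[0.065,0.1,0,0,0,0,0],[0.065,0.1,0,0,0,0,0],[0.065,0.1,-0.03,0,0,0,0],[0.065,0.1,-0.03,0,0,0,0]]]'; python3 - <<'E'
from h import *
snap("side",(190,60,130,150),"s1.png",4,[get_state()["eef_pos"]])
snap("top",(225,120,120,120),"t1.png",5,[get_state()["eef_pos"]])
E
```

```text
t: 2.98
eef_pos: [636.6, 203.7, 219.7]
orientation: [[-0.003, -0.344, 0.939], [-0.001, 0.939, 0.344], [-1.0, -0.0, -0.003]]
wrist_force: [-0.2, 0.1, 0.5]
grip_width: -0.1
```

View pics/s1.png

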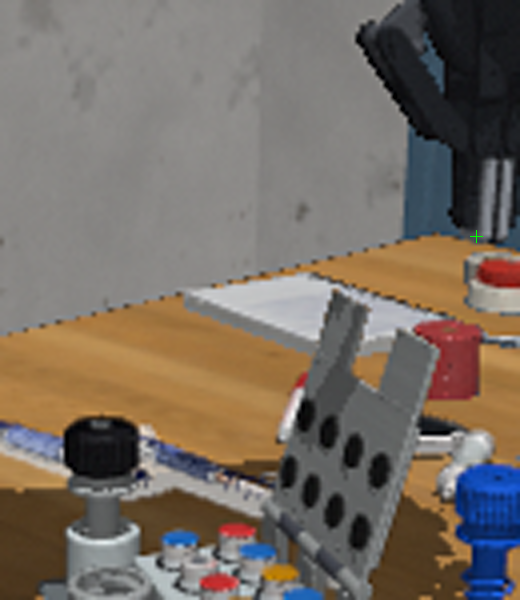

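View pics/t1.png

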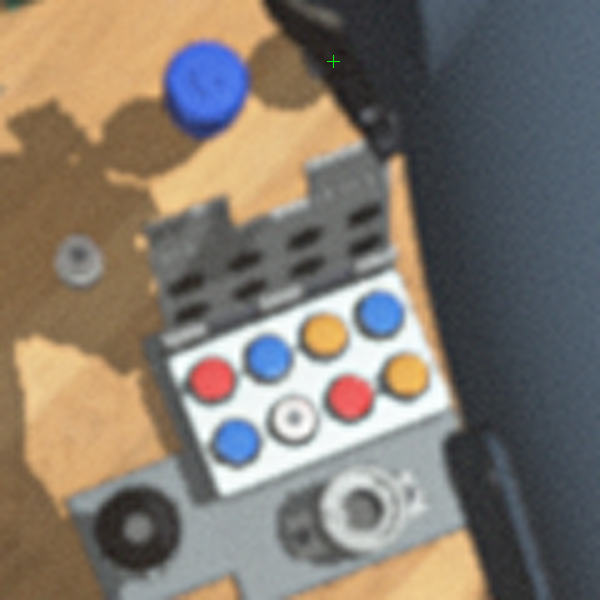

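```bash
python3 -m creep '[[[0.001,0.001,-0.04,0,0,0,0],[0.001,0.001,-0.075,0,0,0,0],[0.001,0.001,-0.075,0,0,0,0],[-0.014,-0.005,-0.075,0,0,0,0],[-0.028,-0.01,-0.075,0,0,0,0],[-0.042,-0.015,-0.075,0,0,0,0],[-0.056,-0.021,-0.075,0,0,0,0],[-0.056,-0.021,-0.075,0,0,0,0]]]'; python3 - <<'E'
from h import *
snap("side",(190,60,130,150),"s2.png",4,[get_state()["eef_pos"]])
E
```

```text
t: 4.08
eef_pos: [582.3, 183.0, 150.3]
orientation: [[0.004, -0.343, 0.939], [0.001, 0.939, 0.343], [-1.0, -0.0, 0.004]]
wrist_force: [0.4, -0.7, 0.3]
grip_width: -0.2
```

View pics/s2.png

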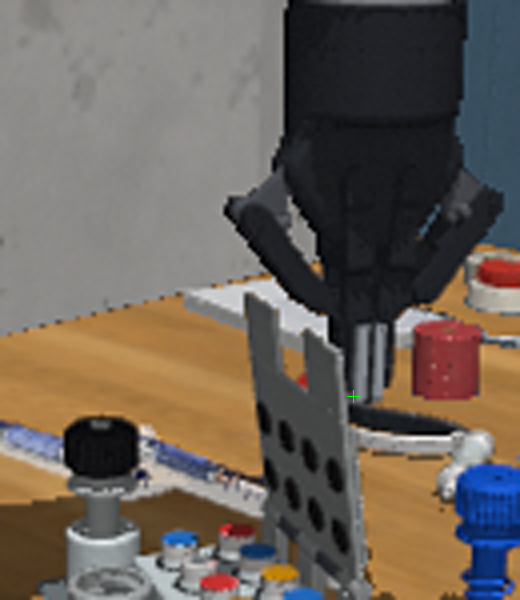

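```bash
python3 -m creep '[[[-0.014,-0.005,-0.005,0,0,0,0],[-0.028,-0.01,-0.012,0,0,0,0],[-0.042,-0.015,-0.02,0,0,0,0],[-0.056,-0.021,-0.032,0,0,0,0],[-0.068,-0.025,-0.048,0,0,0,0],[-0.075,-0.027,-0.064,0,0,0,0],[-0.08,-0.029,-0.076,0,0,0,0],[-0.08,-0.029,-0.076,0,0,0,0]]]'; python3 - <<'E'
from h import *
snap("side",(190,60,130,150),"s3.png",4,[get_state()["eef_pos"]])
E
```

```text
t: 5.12
eef_pos: [502.6, 154.1, 73.6]
orientation: [[0.003, -0.343, 0.939], [0.001, 0.939, 0.343], [-1.0, -0.0, 0.003]]
wrist_force: [0.1, -0.2, -0.0]
grip_width: 0.1
```

View pics/s3.png

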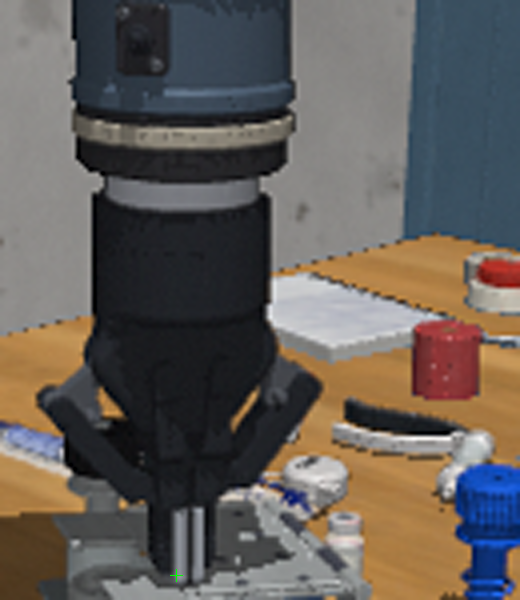

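```bash
python3 -m creep '[[[0,0,-0.004,0,0,0,0],[0,0,-0.007,0,0,0,0],[0,0,-0.008,0,0,0,0],[0,0,-0.008,0,0,0,0]]]'
```

```text
t: 5.68
eef_pos: [503.1, 154.3, 66.1]
orientation: [[0.003, -0.343, 0.939], [0.001, 0.939, 0.343], [-1.0, -0.0, 0.003]]
wrist_force: [0.9, -0.4, -0.6]
grip_width: -0.1
```

```bash
python3 -m creep '[[[0,0,-0.002,0,0,0,0],[0,0,-0.003,0,0,0,0],[0,0,-0.003,0,0,0,0]]]'
```

```text
t: 6.05
eef_pos: [503.4, 154.4, 64.6]
orientation: [[0.005, -0.343, 0.939], [0.001, 0.939, 0.343], [-1.0, -0.001, 0.005]]
wrist_force: [-9.6, -2.2, 28.1]
grip_width: 0.1
```

```bash
python3 -m creep '[[[0,0,0.03,0,0,0,0],[-0.005,0.015,0.06,0,0,-0.15,1],[-0.01,0.03,0.075,0,0,-0.33,1],[-0.015,0.045,0.075,0,0,-0.51,1],[-0.02,0.065,0.075,0,0,-0.69,1],[-0.028,0.085,0.075,0,0,-0.87,1],[-0.035,0.105,0.075,0,0,-1.05,1],[-0.042,0.125,0.075,0,0,-1.2,1],[-0.042,0.1296,0.075,0,0,-1.23,1],[-0.042,0.1296,0.075,0,0,-1.23,1]]]' 60; python3 - <<'E'
from h import *
snap("side",(150,60,180,150),"s4.png",4,[get_state()["eef_pos"]])
snap("top",(200,120,150,120),"t4.png",5,[get_state()["eef_pos"]])
print(get_state()["joint_positions"])
E
```

```text
t: 7.3
eef_pos: [461.5, 283.9, 139.5]
orientation: [[0.003, 0.769, 0.639], [-0.004, 0.639, -0.769], [-1.0, -0.001, 0.005]]
wrist_force: [0.2, 0.5, -0.2]
grip_width: 85.4
[ 0.55360305  0.33109565 -0.11100967  1.12861042 -0.00516609  3.00232588]
```

View pics/s4.png

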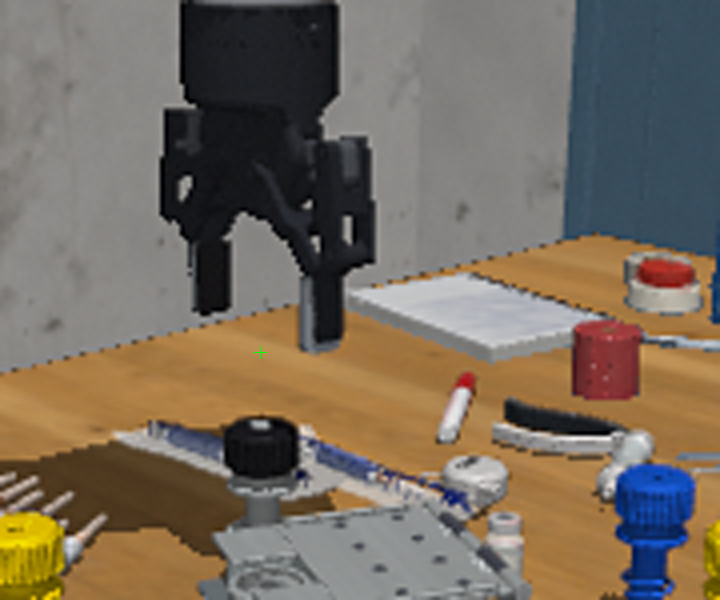

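View pics/t4.png

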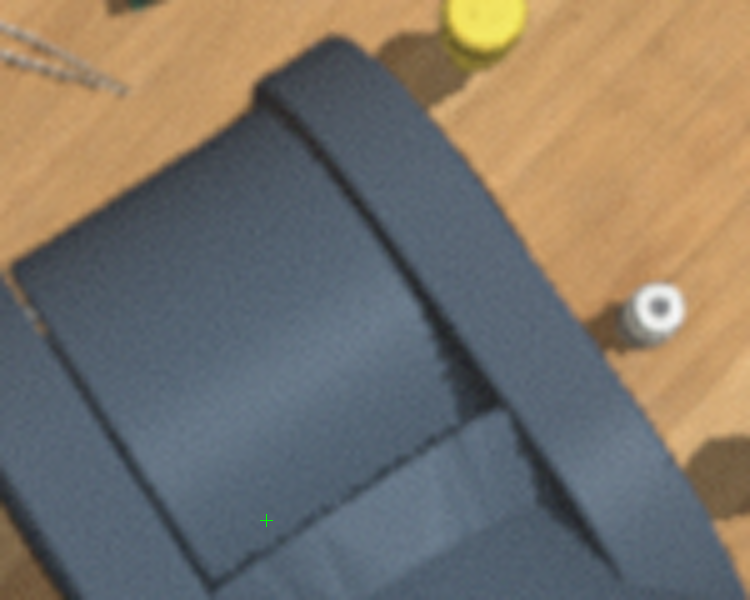

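```bash
python3 -m creep '[[[0,0,-0.03,0,0,0,1],[0,0,-0.055,0,0,0,1],[0,0,-0.0705,0,0,0,1],[0,0,-0.0705,0,0,0,1],[0,0,-0.0705,0,0,0,0],[0,0,-0.0705,0,0,0,0],[0,0,-0.0705,0,0,0,0],[0,0,-0.0705,0,0,0,0],[0,0,-0.0705,0,0,0,0],[0,0,-0.0705,0,0,0,0]]]' 60; python3 - <<'E'
from h import *
snap("side",(150,60,180,150),"s5.png",4,[get_state()["eef_pos"]])
E
```

```text
t: 8.65
eef_pos: [462.1, 283.8, 70.0]
orientation: [[0.004, 0.769, 0.639], [-0.003, 0.639, -0.769], [-1.0, 0.001, 0.005]]
wrist_force: [-0.4, 1.2, 6.6]
grip_width: 38.2
```

View pics/s5.png

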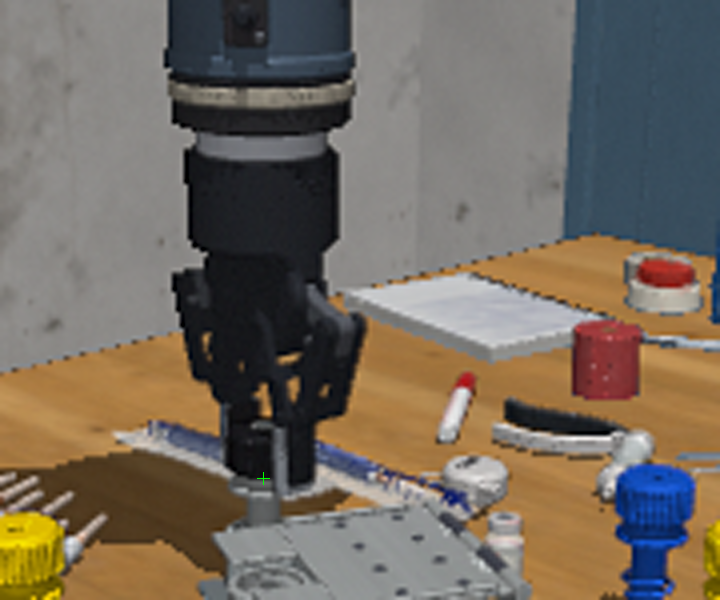

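```bash
python3 -m creep '[[[0,0,0.03,0,0,0,0],[0,0,0.07,0,0,0,0],[0.001,-0.015,0.08,0,0,0,0],[0.004,-0.045,0.08,0,0,0,0],[0.006,-0.075,0.08,0,0,0,0],[0.0085,-0.098,0.075,0,0,0,0],[0.0088,-0.1028,0.07,0,0,0,0],[0.0088,-0.1028,0.068,0,0,0,0],[0.0088,-0.1028,0.068,0,0,0,0]]]'; python3 - <<'E'
from h import *
p=get_state()["eef_pos"]; ax=[p[0],p[1],0]
snap("side",(190,130,80,110),"s6.png",5,[[p[0],p[1],p[2]-58]])
snap("top",(225,140,120,105),"t6.png",6)
print(get_state()["joint_positions"])
E
```

```text
t: 9.82
eef_pos: [470.7, 181.6, 137.7]
orientation: [[0.004, 0.769, 0.639], [-0.003, 0.639, -0.769], [-1.0, 0.001, 0.005]]
wrist_force: [-0.6, 0.3, -0.6]
grip_width: 38.4
[ 0.37101051  0.25692417 -0.21679662  1.09453228 -0.00451416  2.81875375]
```

View pics/s6.png

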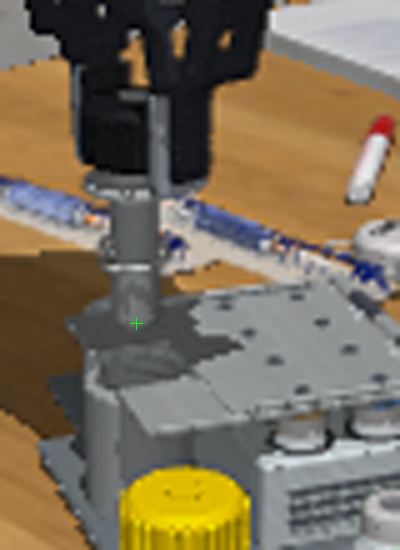

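View pics/t6.png

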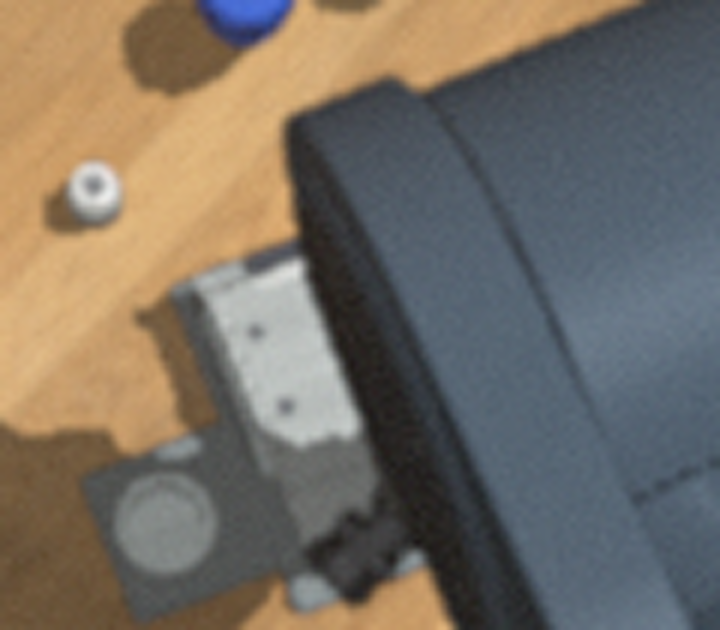

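```bash
python3 - <<'E'
from h import *
p=get_state()["eef_pos"]
print(proj("side",[[p[0],p[1],60],[p[0]+5,p[1],60],[p[0],p[1]+5,60]]))
im=cv2.imread("pics/side0.png")[:,:,::-1]
save(im,(200,180,45,65),"b.png",9,[[p[0],p[1],60],[471,180.6,60]],"side")
E
```

```text
[[216.97144165 203.65352644]
 [219.61790459 203.67420434]
 [217.10637044 202.5590195 ]]
```

View pics/b.png

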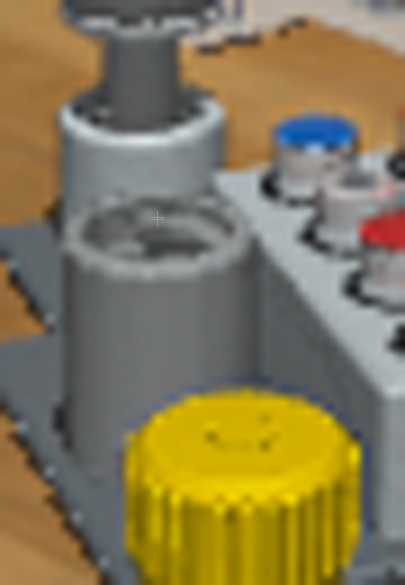

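```bash
python3 - <<'E'
from h import *
p=get_state()["eef_pos"]
im=read_camera("side")
def circ(x,y,z,r): 
    a=np.linspace(0,2*np.pi,16,endpoint=False); return np.c_[x+r*np.cos(a),y+r*np.sin(a),0*a+z]
tz=p[2]-58
P=np.vstack([circ(p[0],p[1],tz+56,19),circ(p[0],p[1],tz+7,9.3)])
def sv(im,box,fn,s,P):
    l,t,w,h=box;o=cv2.resize(im[t:t+h,l:l+w,::-1],None,fx=s,fy=s,interpolation=cv2.INTER_CUBIC)
    for q in proj("side",P): cv2.circle(o,(int((q[0]-l+.5)*s),int((q[1]-t+.5)*s)),1,(0,255,0),-1)
    return o
a=sv(im,(200,140,40,65),"",9,P)
im0=cv2.imread("pics/side0.png")[:,:,::-1]
r=(462.1,283.8)
P0=np.vstack([circ(*r,12+56,19),circ(*r,12+89,19),circ(*r,44,20),circ(471,180.6,60,20.5)])
b=sv(im0,(195,160,45,65),"",9,P0)
cv2.imwrite("pics/cmp.png",np.hstack([a,b]))
E
```

```text
(no output)
```

View pics/cmp.png

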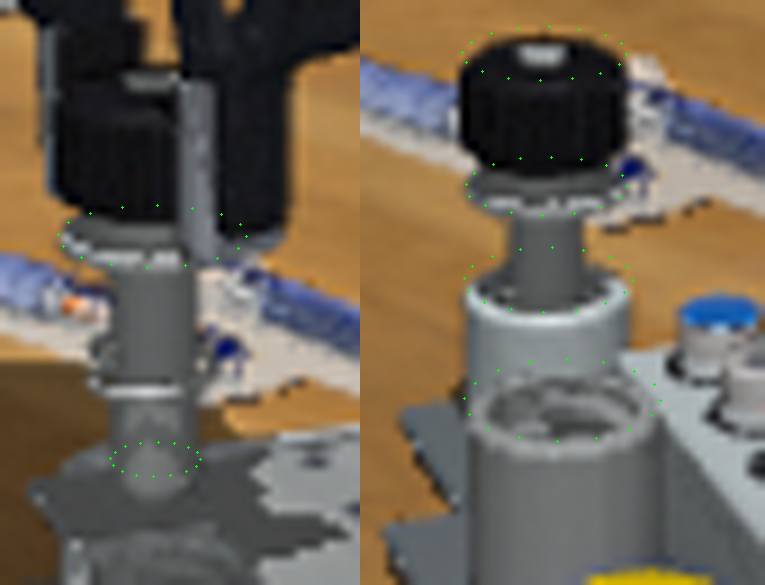

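```bash
python3 -m creep '[[[0,-0.0005,-0.01,0,0,0,0],[0,-0.0005,-0.018,0,0,0,0],[0,-0.0005,-0.022,0,0,0,0],[0,-0.0005,-0.025,0,0,0,0],[0,-0.0005,-0.025,0,0,0,0]]]' 60
```

```text
t: 10.6
eef_pos: [470.8, 181.0, 112.9]
orientation: [[0.004, 0.769, 0.639], [-0.003, 0.639, -0.769], [-1.0, 0.001, 0.005]]
wrist_force: [0.6, -0.6, -2.5]
grip_width: 37.8
```

```bash
python3 -m creep '[[[0,0,-0.004,0,0,0,0],[0,0,-0.008,0,0,0,0],[0,0,-0.008,0,0,0,0]]]'
```

```text
t: 10.98
eef_pos: [470.6, 180.9, 104.5]
orientation: [[0.003, 0.769, 0.639], [-0.004, 0.639, -0.769], [-1.0, 0.0, 0.005]]
wrist_force: [-0.3, 0.5, -1.8]
grip_width: 38.5
```

```bash
python3 -m creep '[[[0,0,-0.004,0,0,0,0],[0,0,-0.008,0,0,0,0],[0,0,-0.011,0,0,0,0],[0,0,-0.011,0,0,0,0]]]'
```

```text
t: 11.48
eef_pos: [470.4, 180.9, 93.2]
orientation: [[0.003, 0.769, 0.639], [-0.004, 0.639, -0.769], [-1.0, -0.0, 0.005]]
wrist_force: [-0.0, 0.7, -2.6]
grip_width: 38.1
```

```bash
python3 -m creep '[[[0,0,-0.001,0,0,0,0],[0,0,-0.002,0,0,0,0],[0,0,-0.002,0,0,0,0]]]'; python3 -m creep '[[[0,0,-0.001,0,0,0,0],[0,0,-0.0015,0,0,0,0],[0,0,-0.0015,0,0,0,0]]]'
```

```text
t: 11.85
eef_pos: [470.4, 180.9, 91.2]
orientation: [[0.003, 0.769, 0.639], [-0.004, 0.639, -0.769], [-1.0, -0.0, 0.005]]
wrist_force: [-1.4, 0.0, -1.3]
grip_width: 38.5
t: 12.22
eef_pos: [470.4, 180.9, 89.7]
orientation: [[0.003, 0.769, 0.639], [-0.004, 0.639, -0.769], [-1.0, -0.0, 0.005]]
wrist_force: [0.1, -0.5, -2.3]
grip_width: 38.5
```

```bash
python3 -m creep '[[[0,0,-0.001,0,0,0,0],[0,0,-0.0015,0,0,0,0],[0,0,-0.0015,0,0,0,0]]]'
```

```text
t: 12.6
eef_pos: [470.4, 180.9, 88.1]
orientation: [[0.003, 0.769, 0.639], [-0.004, 0.639, -0.769], [-1.0, -0.0, 0.005]]
wrist_force: [0.4, -0.1, -1.7]
grip_width: 37.8
```

Tip now about -30; continue gently.

```bash
python3 -m creep '[[[0,0,-0.001,0,0,0,0],[0,0,-0.0015,0,0,0,0],[0,0,-0.0015,0,0,0,0]]]'
```

```text
t: 12.98
eef_pos: [470.3, 180.9, 86.6]
orientation: [[0.003, 0.769, 0.639], [-0.004, 0.639, -0.769], [-1.0, -0.0, 0.005]]
wrist_force: [0.6, 0.0, -1.8]
grip_width: 38.4
```

```bash
python3 -m creep '[[[0,0,-0.001,0,0,0,0],[0,0,-0.0015,0,0,0,0],[0,0,-0.0015,0,0,0,0]]]'
```

```text
t: 13.35
eef_pos: [470.3, 180.8, 85.1]
orientation: [[0.003, 0.769, 0.639], [-0.004, 0.639, -0.769], [-1.0, -0.0, 0.005]]
wrist_force: [0.3, 0.6, -1.4]
grip_width: 38.5
```

```bash
python3 -m creep '[[[0,0,-0.001,0,0,0,0],[0,0,-0.001,0,0,0,0],[0,0,-0.001,0,0,0,0]]]'
```

```text
t: 13.72
eef_pos: [470.4, 180.9, 84.1]
orientation: [[0.003, 0.769, 0.639], [-0.004, 0.639, -0.769], [-1.0, -0.0, 0.005]]
wrist_force: [-1.2, 0.2, 0.3]
grip_width: 38.5
```

```bash
python3 -m creep '[[[0,0,-0.001,0,0,0,0],[0,0,-0.001,0,0,0,0],[0,0,-0.001,0,0,0,0]]]'
```

```text
t: 14.1
eef_pos: [470.7, 181.1, 84.0]
orientation: [[0.004, 0.769, 0.639], [-0.003, 0.639, -0.769], [-1.0, 0.001, 0.005]]
wrist_force: [-4.2, -0.8, 13.6]
grip_width: 38.7
```

```bash
python3 -m creep '[[[0,0,-0.0003,0,0,0.18,0],[0,0,-0.0001,0,0,0.36,0],[0,0,0.0001,0,0,0.54,0],[0,0,0.0003,0,0,0.72,0],[0,0,0.0003,0,0,0.72,0]]]' 60; python3 -c "
from rig import *
s=get_state();print(s['joint_positions'][5],s['ft_torque'])"
```

```text
t: 14.72
eef_pos: [470.5, 181.4, 84.8]
orientation: [[0.005, 0.153, 0.988], [0.001, 0.988, -0.153], [-1.0, 0.002, 0.005]]
wrist_force: [-4.5, 1.8, 11.3]
grip_width: 38.3
2.09307524865987 [ 0.25567679  1.15513401 -0.01578069]
```

```bash
python3 -m creep '[[[0,0,-0.0003,0,0,0.18,0],[0,0,-0.0001,0,0,0.36,0],[0,0,0.0001,0,0,0.54,0],[0,0,0.0003,0,0,0.72,0],[0,0,0.0005,0,0,0.9,0],[0,0,0.0007,0,0,1.08,0],[0,0,0.0009,0,0,1.26,0],[0,0,0.0009,0,0,1.26,0]]]' 60
```

```text
t: 15.72
eef_pos: [469.3, 180.8, 86.2]
orientation: [[-0.001, -0.895, 0.446], [0.004, 0.446, 0.895], [-1.0, 0.003, 0.003]]
wrist_force: [-13.6, -5.0, 21.6]
grip_width: 38.2
```

```bash
python3 -m creep '[[[0,0,0.0000,0,0,0.18,0],[0,0,0.0002,0,0,0.36,0],[0,0,0.0004,0,0,0.54,0],[0,0,0.0006,0,0,0.72,0],[0,0,0.0006,0,0,0.72,0]]]' 60
```

```text
t: 16.35
eef_pos: [468.7, 180.3, 87.1]
orientation: [[-0.004, -0.966, -0.258], [0.002, -0.258, 0.966], [-1.0, 0.004, 0.003]]
wrist_force: [-8.8, -3.9, 13.7]
grip_width: 38.3
```

```bash
python3 -m creep '[[[0,0,-0.0001,0,0,0.18,0],[0,0,0.0001,0,0,0.36,0],[0,0,0.0003,0,0,0.54,0],[0,0,0.0005,0,0,0.72,0],[0,0,0.0007,0,0,0.9,0],[0,0,0.0007,0,0,0.9,0]]]' 60
```

```text
t: 17.1
eef_pos: [468.4, 179.6, 88.1]
orientation: [[-0.004, -0.396, -0.918], [-0.004, -0.918, 0.396], [-1.0, 0.005, 0.002]]
wrist_force: [-4.6, -6.2, 10.1]
grip_width: 38.3
```

```bash
python3 -m creep '[[[0,0,-0.0001,0,0,0.18,0],[0,0,0.0001,0,0,0.36,0],[0,0,0.0003,0,0,0.54,0],[0,0,0.0005,0,0,0.72,0],[0,0,0.0007,0,0,0.9,0],[0,0,0.0007,0,0,0.9,0]]]' 60
```

```text
t: 17.85
eef_pos: [468.7, 179.2, 89.0]
orientation: [[0.001, 0.472, -0.882], [-0.007, -0.882, -0.472], [-1.0, 0.006, 0.002]]
wrist_force: [0.1, -5.6, 5.0]
grip_width: 38.8
```

```bash
python3 -m creep '[[[0,0,-0.0003,0,0,0.15,0],[0,0,-0.0001,0,0,0.3,0],[0,0,0.0000,0,0,0.45,0],[0,0,0.0000,0,0,0.45,0]]]' 60
```

```text
t: 18.35
eef_pos: [469.2, 179.2, 89.3]
orientation: [[0.005, 0.806, -0.592], [-0.005, -0.592, -0.806], [-1.0, 0.007, 0.002]]
wrist_force: [2.6, -2.9, 6.6]
grip_width: 38.8
```

```bash
python3 -m creep '[[[0,0,-0.0003,0,0,0.1,0],[0,0,-0.0002,0,0,0.2,0],[0,0,-0.0001,0,0,0.3,0],[0,0,-0.0001,0,0,0.3,0]]]' 60
```

```text
t: 18.85
eef_pos: [469.5, 179.3, 89.5]
orientation: [[0.007, 0.943, -0.333], [-0.003, -0.333, -0.943], [-1.0, 0.008, 0.001]]
wrist_force: [2.8, -1.2, 4.9]
grip_width: 38.3
```

```bash
python3 -m creep '[[[0,0,-0.0004,0,0,0.1,0],[0,0,-0.0003,0,0,0.2,0],[0,0,-0.0003,0,0,0.2,0]]]' 60
```

```text
t: 19.23
eef_pos: [469.9, 179.5, 89.4]
orientation: [[0.008, 0.989, -0.144], [-0.002, -0.144, -0.99], [-1.0, 0.008, 0.001]]
wrist_force: [2.4, -2.7, 5.9]
grip_width: 38.3
```

```bash
python3 -m creep '[[[0,0,-0.0004,0,0,0.1,0],[0,0,-0.0003,0,0,0.2,0],[0,0,-0.0003,0,0,0.2,0]]]' 60;  python3 -c "
from rig import *
s=get_state();print(s['joint_positions'][5],s['ft_torque'])"
```

```text
t: 19.6
eef_pos: [470.0, 179.6, 89.3]
orientation: [[0.009, 0.999, 0.05], [0.0, 0.05, -0.999], [-1.0, 0.009, 0.0]]
wrist_force: [3.1, 0.2, 4.5]
grip_width: 38.7
-2.8245602819247884 [-0.03372991 -0.50130823 -0.06296868]
```

```bash
python3 -m creep '[[[0,0,-0.0005,0,0,0.09,0],[0,0,-0.0008,0,0,0.18,0],[0,0,-0.0008,0,0,0.18,0]]]' 60;  python3 -c "
from rig import *
s=get_state();print(s['joint_positions'][5],s['ft_torque'])"
```

```text
t: 19.98
eef_pos: [469.7, 179.6, 88.1]
orientation: [[0.008, 0.975, 0.223], [0.002, 0.223, -0.975], [-1.0, 0.008, 0.0]]
wrist_force: [2.5, 0.4, -1.9]
grip_width: 38.6
-3.0002880879035643 [-0.13102089 -0.55339534  0.02219302]
```

```bash
python3 -m creep '[[[0,0,-0.0015,0,0,0,0],[0,0,-0.003,0,0,0,0],[0,0,-0.004,0,0,0,0],[0,0,-0.004,0,0,0,0]]]' 60
```

```text
t: 20.48
eef_pos: [469.6, 179.6, 84.0]
orientation: [[0.007, 0.975, 0.222], [0.002, 0.222, -0.975], [-1.0, 0.007, 0.0]]
wrist_force: [2.8, 0.4, -2.4]
grip_width: 38.2
```

```bash
python3 -m creep '[[[0,0,-0.0007,0,0,0,0],[0,0,-0.0013,0,0,0,0],[0,0,-0.0013,0,0,0,0]]]' 60
```

```text
t: 20.85
eef_pos: [470.1, 179.7, 83.5]
orientation: [[0.009, 0.975, 0.222], [0.002, 0.222, -0.975], [-1.0, 0.009, -0.0]]
wrist_force: [1.7, -2.1, 11.4]
grip_width: 38.4
```

```bash
python3 -m creep '[[[0,0,-0.0004,0,0,-0.18,0],[0,0,-0.0006,0,0,-0.36,0],[0,0,-0.0008,0,0,-0.54,0],[0,0,-0.001,0,0,-0.72,0],[0,0,-0.0012,0,0,-0.9,0],[0,0,-0.0012,0,0,-0.9,0]]]' 60
```

```text
t: 21.6
eef_pos: [469.9, 179.1, 82.5]
orientation: [[0.007, 0.778, -0.629], [-0.007, -0.629, -0.778], [-1.0, 0.01, 0.001]]
wrist_force: [-0.3, -4.7, 8.4]
grip_width: 38.3
```

```bash
python3 -m creep '[[[0,0,-0.0004,0,0,-0.18,0],[0,0,-0.0006,0,0,-0.36,0],[0,0,-0.0008,0,0,-0.54,0],[0,0,-0.001,0,0,-0.72,0],[0,0,-0.0012,0,0,-0.9,0],[0,0,-0.0012,0,0,-0.9,0]]]' 60
```

```text
t: 22.35
eef_pos: [468.8, 178.8, 81.5]
orientation: [[-0.003, -0.012, -1.0], [-0.01, -1.0, 0.012], [-1.0, 0.01, 0.003]]
wrist_force: [-6.9, -2.8, 13.2]
grip_width: 38.5
```

```bash
python3 -m creep '[[[0,0,-0.0003,0,0,-0.18,0],[0,0,-0.0005,0,0,-0.36,0],[0,0,-0.0007,0,0,-0.54,0],[0,0,-0.0009,0,0,-0.72,0],[0,0,-0.0011,0,0,-0.9,0],[0,0,-0.0011,0,0,-0.9,0]]]' 60
```

```text
t: 23.1
eef_pos: [467.9, 179.1, 80.5]
orientation: [[-0.011, -0.793, -0.61], [-0.003, -0.61, 0.793], [-1.0, 0.011, 0.004]]
wrist_force: [-5.5, 1.1, 8.7]
grip_width: 38.7
```

```bash
python3 -m creep '[[[0,0,-0.0003,0,0,-0.18,0],[0,0,-0.0005,0,0,-0.36,0],[0,0,-0.0007,0,0,-0.54,0],[0,0,-0.0009,0,0,-0.72,0],[0,0,-0.0011,0,0,-0.9,0],[0,0,-0.0011,0,0,-0.9,0]]]' 60
```

```text
t: 23.85
eef_pos: [467.6, 179.8, 79.6]
orientation: [[-0.01, -0.97, 0.244], [0.008, 0.244, 0.97], [-1.0, 0.012, 0.006]]
wrist_force: [-1.8, 5.5, 4.1]
grip_width: 38.4
```

```bash
python3 -c "
from rig import *
s=get_state();print(s['joint_positions'][5],s['ft_torque'])"
```

```text
0.6068571725915853 [ 1.16790599  0.29832832 -0.02146861]
```

```bash
python3 -m creep '[[[0,0,-0.0004,0,0,-0.18,0],[0,0,-0.0006,0,0,-0.36,0],[0,0,-0.0008,0,0,-0.54,0],[0,0,-0.001,0,0,-0.72,0],[0,0,-0.0012,0,0,-0.9,0],[0,0,-0.0012,0,0,-0.9,0]]]' 60
```

```text
t: 24.6
eef_pos: [467.9, 180.6, 78.7]
orientation: [[0.001, -0.409, 0.913], [0.015, 0.913, 0.409], [-1.0, 0.013, 0.007]]
wrist_force: [2.8, 4.1, -0.1]
grip_width: 38.7
```

```bash
python3 -m creep '[[[0,0,-0.0004,0,0,-0.18,0],[0,0,-0.0006,0,0,-0.36,0],[0,0,-0.0008,0,0,-0.54,0],[0,0,-0.001,0,0,-0.72,0],[0,0,-0.0012,0,0,-0.9,0],[0,0,-0.0012,0,0,-0.9,0]]]' 60
```

```text
t: 25.35
eef_pos: [468.7, 180.8, 77.8]
orientation: [[0.014, 0.464, 0.886], [0.008, 0.886, -0.464], [-1.0, 0.014, 0.008]]
wrist_force: [6.3, 0.8, -1.4]
grip_width: 38.4
```

```bash
python3 -c "
from rig import *
s=get_state();print(s['joint_positions'][5],s['ft_torque'])"
```

```text
2.4193084522878725 [ 0.1634745  -1.65608279 -0.06810002]
```

```bash
python3 -m creep '[[[0,0,-0.0005,0,0,-0.17,0],[0,0,-0.0007,0,0,-0.34,0],[0,0,-0.0009,0,0,-0.5,0],[0,0,-0.0009,0,0,-0.5,0]]]' 60
```

```text
t: 25.85
eef_pos: [469.3, 180.7, 77.1]
orientation: [[0.017, 0.833, 0.553], [0.0, 0.553, -0.833], [-1.0, 0.015, 0.009]]
wrist_force: [5.6, -2.1, 0.9]
grip_width: 38.7
```

```bash
python3 -m creep '[[[0,0,0,0,0,0,0.75],[0,0,0,0,0,0,0.75],[0,0,0,0,0,0,0.75],[-0.0003,-0.0007,0,0,0.017,0,0.75],[-0.0003,-0.0007,0,0,0.017,0,0.75]]]' 60;python3 -m creep '[[[0,0,0.003,0,0,0.18,0.75],[0,0,0.003,0,0,0.36,0.75],[0,0,0.003,0,0,0.54,0.75],[0,0,0.003,0,0,0.72,0.75],[0,0,0.003,0,0,0.9,0.75],[0,0,0.003,0,0,1.08,0.75],[0,0,0.003,0,0,1.26,0.75],[0,0,0.003,0,0,1.44,0.75],[0,0,0.003,0,0,1.6,0.75],[0,0,0.003,0,0,1.6,0.75]]]' 60; python3 - <<'E'
from h import *
snap("side",(190,130,80,110),"s7.png",6)
snap("top",(225,140,120,105),"t7.png",6)
print(get_state()["joint_positions"])
E
```

```text
t: 26.48
eef_pos: [469.1, 180.0, 77.1]
orientation: [[-0.0, 0.833, 0.553], [0.0, 0.553, -0.833], [-1.0, 0.0, -0.001]]
wrist_force: [0.5, -1.0, -0.3]
grip_width: 64.2
t: 27.72
eef_pos: [469.1, 180.0, 80.0]
orientation: [[-0.001, -0.576, 0.818], [-0.0, 0.818, 0.576], [-1.0, 0.0, -0.001]]
wrist_force: [0.1, 1.5, -0.8]
grip_width: 63.9
[ 3.66361816e-01  2.99551753e-01 -3.15178366e-01  9.56668348e-01
 -9.31656890e-05  1.32642417e+00]
```

View pics/s7.png

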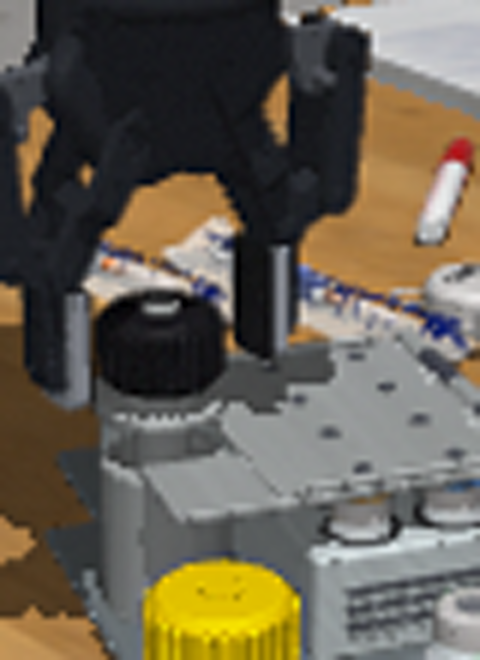

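```bash
python3 - <<'E'
from h import *
for z in(105,107,109,111): print(z,proj("side",[469.1,180,z]))
E
```

```text
105 [[215.69237071 181.83769913]]
107 [[215.67836959 180.82800788]]
109 [[215.66433904 179.8161951 ]]
111 [[215.65027899 178.80225412]]
```

```bash
python3 -m creep '[[[0,0,-0.003,0,0,0,0.75],[0,0,-0.003,0,0,0,0.75],[0,0,-0.003,0,0,0,0],[0,0,-0.003,0,0,0,0],[0,0,-0.003,0,0,0,0],[0,0,-0.003,0,0,0,0],[0,0,-0.003,0,0,0,0]]]' 60
```

```text
t: 28.7
eef_pos: [469.3, 180.0, 77.2]
orientation: [[-0.0, -0.573, 0.819], [-0.0, 0.819, 0.573], [-1.0, -0.0, -0.0]]
wrist_force: [-0.9, -1.5, 5.7]
grip_width: 38.2
```

```bash
python3 -m creep '[[[0,0,-0.0002,0,0,-0.18,0],[0,0,-0.0004,0,0,-0.36,0],[0,0,-0.0006,0,0,-0.54,0],[0,0,-0.0007,0,0,-0.6,0],[0,0,-0.0007,0,0,-0.6,0]]]' 60
```

```text
t: 29.32
eef_pos: [469.4, 180.1, 76.6]
orientation: [[0.0, -0.011, 1.0], [0.0, 1.0, 0.011], [-1.0, 0.0, 0.0]]
wrist_force: [-0.7, -0.1, 2.8]
grip_width: 38.1
```

```bash
python3 -m creep '[[[0,0,-0.0002,0,0,-0.17,0],[0,0,-0.0004,0,0,-0.34,0],[0,0,-0.0006,0,0,-0.5,0],[0,0,-0.0006,0,0,-0.5,0],[0,0,-0.0006,0,0,-0.5,0]]]' 60; python3 - <<'E'
from h import *
snap("side",(150,110,180,140),"s8.png",4)
snap("top",(150,90,240,200),"t8.png",3)
print(get_state())
E
```

```text
t: 29.95
eef_pos: [469.4, 180.0, 76.1]
orientation: [[0.0, 0.466, 0.885], [-0.0, 0.885, -0.466], [-1.0, -0.0, 0.0]]
wrist_force: [-1.0, -2.1, 4.2]
grip_width: 38.6
{'t': 30.05, 'joint_positions': array([ 3.66215877e-01,  3.03146748e-01, -3.21277370e-01,  9.46342206e-01,
       -1.36101359e-04,  2.42316291e+00]), 'qd': array([ 0.00095076, -0.00069074, -0.00122592, -0.00074594, -0.00055411,
        0.01453594]), 'effort': array([  0.79860236, -69.89622831,  43.0829072 ,  -0.57235463,
         0.55325031,  -0.11739103]), 'eef_pos': array([469.43418783, 179.98957572,  76.04995781]), 'orientation': array([[ 7.67491208e-05,  4.67226054e-01,  8.84137890e-01],
       [-1.16332801e-04,  8.84137891e-01, -4.67226044e-01],
       [-9.99999990e-01, -6.69950492e-05,  1.22210521e-04]]), 'wrist_force': array([-1.47893218, -2.20315959,  4.11108814]), 'ft_torque': array([-0.49352627,  0.12619434, -0.01340248]), 'grip_width': 38.474726037267686}
```

View pics/s8.png

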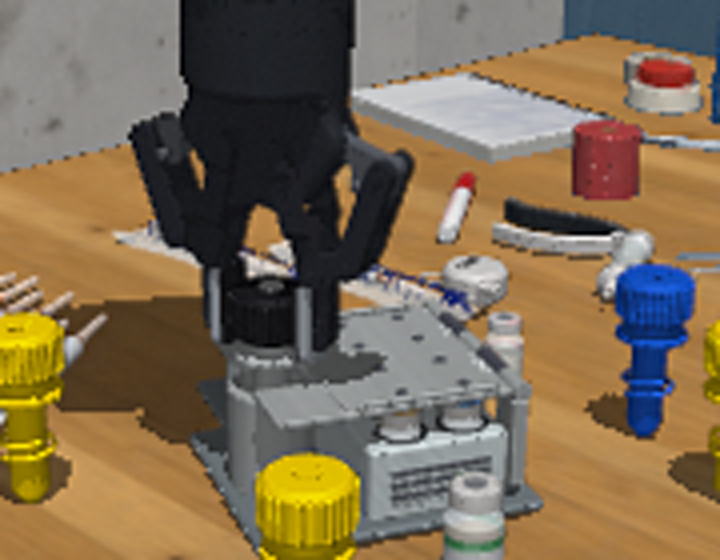

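```bash
python3 -c "
from rig import *
print(finish_job())"
```

```text
the job is handed in; nothing more can be done
None
```

The job is handed in after about 30 s on the robot's clock. The system gives no verdict, so success is judged only from my own readings below.

**What I did**
- **Keeper:** I pushed the plate over with the closed fingers. I then pressed it until it stopped with its top face at 64.6 mm (65 is fully shut), under about 28 N.
- **Screw:** I gripped it by its knob in the rest and stood it in the boss. It touched the thread with its tip about 34 mm below the mouth.
- **Backward:** Turning counter-clockwise, it climbed to about -28.5 mm. The push force then fell away and it settled at about -34.5 mm, which is the drop over the lip.
- **Forward:** I turned it clockwise about 5.9 rad. I then let go once to turn the gripper back, regripped it centred, and turned another 1.1 rad. That makes about 1.1 turns in all.

**Last checks**
- **Depth:** The arm's height reading puts the tip about 42 mm below the mouth, give or take 0.5 to 1 mm. A side-camera estimate taken at the regrip, before the last 1.1 rad, was only good to about 2 mm and agreed.
- **Hold:** The tool is upright, with the fingers on the knob (38.5 mm opening, 60 N set). The outside force on the wrist is about 5 N.
- **Pictures:** In the last side picture the keeper lies flat, the screw is upright, and the loose things it shows are standing in place. I took a last top picture but did not look at it.

**What disagreed**
- **Cameras:** The two cameras disagreed by about 1 to 2 pixels, so I trusted the arm's own readings for the fit.
- **Tool wobble:** While I turned the screw on the first grip, the tool wandered about 1 mm and tilted up to 0.017 rad, because the knob sat slightly off centre. The regrip removed that.

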